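# Pull the sprung clip off a trolley axle with a hooked pick

### The job

Take the hooked pick from the rack, hook it under the back of the sprung clip that keeps the trolley wheel on its axle, and pull the clip up out of its groove with the pick, not with the fingers. Put the clip in the shallow metal tray and hang the pick back upright in its slot in the rack. Leave the other tools, the spray can and the horseshoe where they are.

Things in the scene. Friction and masses are not known exactly. Their poses are not given: they have to be found in the camera images.
- axle: Steel trolley axle, 26 mm thick, clamped level in a vee block, with a 124 mm wheel on it; fixed, only the wheel spins. Origin on the bench straight below the clip's groove; x runs level along the axle to its free end (12.5 mm from the groove's middle), z up. Centre line 80 mm above the bench. The tyre lies from x = -19 to -55 mm, its top 142 mm above the bench.
- groove (a point): Middle of the clip's groove on the axle's centre line: the clip's centre when seated. The groove is 5 mm wide along the axle and 20 mm in diameter. A 42 mm washer faces the clip, its face 9 mm behind the groove's middle (towards the wheel), so 7.5 mm are free behind the clip.
- gap (a point): Middle of the gap between the axle's upper surface and the inside of the clip's back, straight above the groove's middle, 96.75 mm above the bench. The gap is 7.5 mm high (13 to 20.5 mm above the centre line), open along the axle from its free end, and free for about 8 mm to either side.
- clip: Horseshoe-shaped flat spring clip (like a large E-clip), 50 mm outside, 3 mm thick, 35 g, in the groove, mouth down. Origin at the ring's centre; x along the axle, z to the middle of the closed back (a band from 20.5 to 25 mm radius). Two sprung jaws below, ending 18 mm below the centre; pulled up with 8 to 16 N by the back it springs off within about 10 mm and then hangs loosely on the hook.
- pick: Loose hooked pick, 90 g, hanging upright in a slot of the rack: four-sided wooden handle (18 x 18 mm, 4 to 90 mm above the origin), round 26 mm collar, 4.5 mm shank 80 mm long, a 3 mm thick hook at its foot, square to it. Origin on the shank's axis at the collar's underside; z up the handle, x the way the hook points; flats face x and y. In the rack x points to the slot's open side within 0.2 rad.
- pick_tip (a point): Centre of the rounded end of the hook: 12 mm from the shank's axis along the pick's x, 79 mm below the collar's underside.
- rack: Fixed plywood rack: a shelf 70 x 200 mm, 10 mm thick, its top 125 mm above the bench, on two end cheeks. Origin on the bench under its centre. Slots 12 mm wide at y = -60, 0 and 60 mm, open to -x, ending at x = 6 mm; a hung tool's collar sits on the shelf, its shank at x = 0. The hook passes up and down through the slot when it points to -x.
- tray: Fixed open shallow aluminium parts tray, 130 (x) x 160 (y) x 32 mm high, walls and floor 4 mm thick, empty. Origin on the bench under its centre.
- awl: Bystander: awl with a straight pointed shank and a round wooden handle, hanging in another slot of the rack; collar, shank length and handle height as the pick's. Origin as the pick's.
- driver: Bystander: flat screwdriver with a handle like the pick's, hanging in another slot; straight shank with a flat blade. Origin as the pick's.
- spray: Bystander: aerosol can standing upright by the axle, 60 mm thick, 215 mm high. Origin under its centre.
- horseshoe: Bystander: steel horseshoe lying flat by the axle, about 115 mm across and 10 mm thick. Origin on the bench at its middle.
- stirrup (a point): Top of the clamp screw, on the axle's centre plane 156 mm above the bench; it and the vee block below are fixed. Block and stirrup reach from x = -65 to -150 mm of the axle's frame and 55 mm to either side.
There are look-alikes about, which are no part of the job. Leave any white look-alike of the pick alone. Several things have the shape of the axle; the one meant has the colours described above.

How it is judged:
By the outcome, as a careful person would: the job done as asked, in the order asked, and still so for the second after the job is handed in, with the robot touching nothing.
It also fails if it takes over 69 s, if anything falls off the work surface, if the arm or the gripper's body presses on something with over 40 N, if the wrist force passes 120 N, or if a joint passes its speed limit or range.

### The arm

A 6-joint arm with a two-finger parallel gripper is mounted at the origin on the work surface. World frame = base frame: x ahead of the robot, y to its left, z up, the work surface at z = 0. Lengths are in m, angles in rad, forces in N, time in s.
With the tool pointing down it reaches from about 0.375 to 0.975 m from the base axis. Payload 3.8 kg.
Tool frame: the origin (TCP) lies midway between the tips of the shut fingers; the grasp point (between the pads) lies 19 mm behind it; z points along the fingers, y is the line along which they close (so a half turn about z gives the same grasp; the last joint's range is limited). The gripper opens to 88 mm and grips with 3 to 60 N. Pads are 18 mm wide; open, the fingers measure 123 mm over their backs; the gripper's body (75 mm by 187 mm) begins 45 mm behind the grasp point.
Start: joints at [-1.386, 0.264, 1.604, -0, 1.274, -0.037], TCP at [0.148, -0.658, 0.239] pointing down, gripper open.
Joint ranges: [-2.63, 2.63], [-0.94, 2.18], [0.31, 2.57], [-1.31, 4.45], [0, 2.66], [-2.55, 2.55]. Speed limits (rad/s): [2.57, 2.57, 3.14, 3.14, 3.14, 3.14].

### API

Orientations are given as a unit quaternion [x, y, z, w].
In Python, from station import bot, eyes, ticket gives the robot as it stands. The module is installed in compiled form; this text tells all that it offers.
- The arm moves only by the tool apply_moves, never from a script. Its arguments are lists of equal length, an entry for each row: "angular": the turn, a rotation vector about the tool's x, y, z in degrees, a list of three; "xyz": the shift along the tool's x, y, z in cm, a list of three; "gripper": the finger opening in cm, from 0 to 8.81. A call has 1 to 8 rows; each row is the pose to reach, as a shift and turn from the pose commanded when the call began, along the tool's axes at that moment; what a row does not reach only later rows make up. A row lasts 1/8 s, in which the tool goes at most 62.5 mm and 10.7 degrees, less where a joint would pass 70% of its speed; a pose out of reach is approached as far as the arm can. A call with a gripper value outside its range is refused whole. The fingers move at their own pace and stop on an object; the grip force is fixed at half the most. Time passes only in rows, so rows that repeat a pose let the fingers close. It gives the time, the measured TCP pose, the force, the opening and the grip force at its end, in the units of the state.
- bot.state(): the state, without advancing time (a new reading comes with each control period).
- eyes.get_image(name): name is "side" or "top" or "wrist"; returns the picture (480x640x3 uint8, red, green, blue); there is no depth.
- eyes.camera_model(name): a dict with "fx", "fy", "cx", "cy" (pixels), "xyz" and "attitude" of the camera in the world; the wrist camera has in their place "hand_eye" (4x4, takes a point from camera to tool coordinates, whose origin is the TCP and whose axes are the flange's). Camera axes: x right, y up, looking along -z (the intrinsics and any distortion apply to the point x, -y, -z); pixel columns grow to the right and rows downward; lengths in m; the calibration is good to about 2 mm. A picture is of the moment at which its call begins: read the wrist's pose just before it. camera_model takes no time and is no camera call.
- ticket.hand_in(): hands the job in; it is judged then, once.
The state is a dict: "time_s": time; "joint_positions": joint angles; "qvel": joint speeds; "effort": joint torques, N m; "tcp_pos": TCP position; "ee_rot": TCP orientation; "contact_force": force on the tool from outside, world axes, zero at the start; "wrist_torque": the same for the moment, N m; "gripper_width": finger opening in m; "gripper_force": force on a finger pad.
Only numpy, scipy, OpenCV 4.12 (cv2) and the standard library are available. Lean on these libraries where they do the work, as an engineer would, in place of code of your own. Each camera call takes 0.05 s, during which the arm holds its last target. There are 200 camera calls.

## Working session

There is one attempt and no reset: what is moved stays moved. The work goes in short steps, Python scripts to look and compute and a tool call to move; the robot and the scene stay as the last step left them, time stands still between calls to the robot, and variables do not carry over. Pictures are saved under pics/ and viewed, at most 10 in all, crops included, and the job is handed in when it is done.

Besides the shell and the picture viewer there is one more tool, called after "Request:" as name(argument=value, ...) on one line, values as JSON. apply_moves: Moves the arm, as the interface text tells. Its arguments: {"type":"object","properties":{"angular":{"type":"array"},"xyz":{"type":"array"},"gripper":{"type":"array"}},"required":["angular","xyz","gripper"]}

```bash
mkdir -p pics; python3 - <<'E'
from station import bot,eyes,ticket
import cv2,json
for n in("top","side"):
    cv2.imwrite(f"pics/{n}0.png",eyes.get_image(n)[:,:,::-1]); print(n,eyes.camera_model(n))
print(eyes.camera_model("wrist")); print(bot.state())
E
```

```text
top {'fx': 481.0360183811061, 'fy': 481.0360183811061, 'cx': 317.7104105555777, 'cy': 240.66402266427505, 'xyz': array([0.44127199, 0.0095179 , 0.9692959 ]), 'attitude': array([ 0.03868875, -0.05530258, -0.69517625,  0.71566388])}
side {'fx': 550.6988023798242, 'fy': 550.6988023798242, 'cx': 322.95172040303174, 'cy': 242.4113654547018, 'xyz': array([0.30864127, 0.83178736, 0.80797288]), 'attitude': array([-0.06966016,  0.42703095,  0.89203352, -0.13064548])}
{'fx': 406.8231648904849, 'fy': 406.8231648904849, 'cx': 313.89838486461844, 'cy': 246.10092622238648, 'hand_eye': array([[-4.76888329e-04,  9.62713948e-01,  2.70521029e-01,
         6.97490888e-02],
       [ 9.99999513e-01,  6.92704143e-04, -7.02303419e-04,
        -2.04767794e-05],
       [-8.63508335e-04,  2.70520563e-01, -9.62713810e-01,
        -1.45721965e-01],
       [ 0.00000000e+00,  0.00000000e+00,  0.00000000e+00,
         1.00000000e+00]])}
{'time_s': 0.1, 'joint_positions': array([-1.38588973e+00,  2.64650089e-01,  1.60524287e+00,  7.88080820e-06,
        1.27371728e+00, -3.69336430e-02]), 'qvel': array([-0.00062273, -0.00222938, -0.00217671, -0.00152836, -0.00060537,
       -0.00144898]), 'effort': array([ 2.32896282e-04, -5.03622007e+01, -3.58070648e+01,  7.31782196e-02,
        2.33438588e-02, -4.88046817e-05]), 'tcp_pos': array([ 0.14837556, -0.6578221 ,  0.23752827]), 'ee_rot': array([ 9.93854291e-01,  1.10691604e-01, -7.08127402e-05, -1.00631303e-03]), 'contact_force': array([ 0.66360629, -0.41369869,  0.29030514]), 'wrist_torque': array([-0.02155918, -0.02432023,  0.03108968]), 'gripper_force': 0.0, 'gripper_width': 0.08821120353135561}
```

View pics/top0.png

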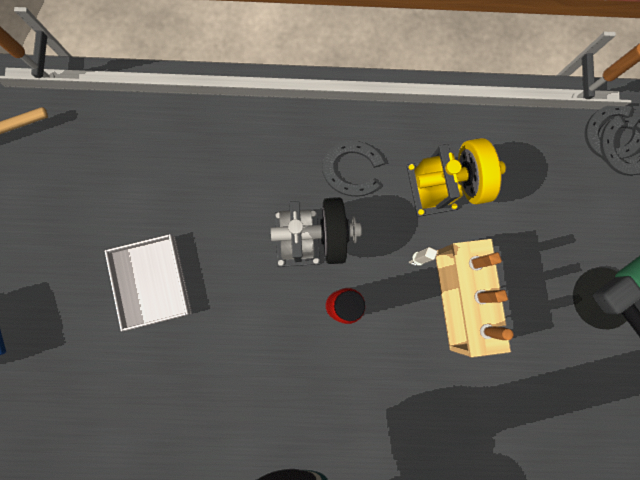

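View pics/side0.png

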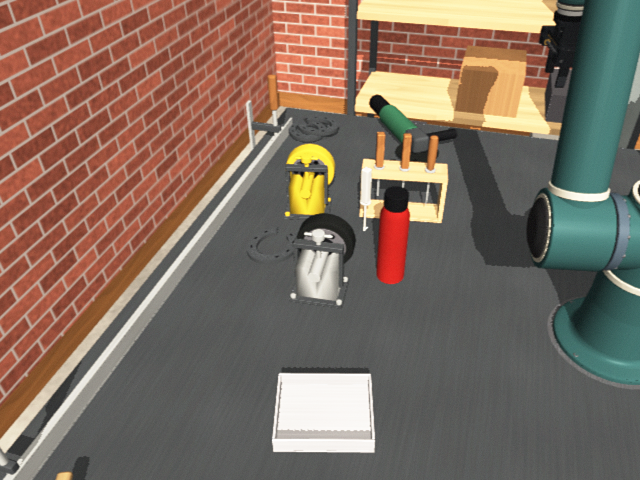

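The top view shows the grey axle with black wheel at (335,230), free end at (360,230), pointing right. The yellow axle at (455,180) is the wrong colour. The rack is at (475,298) with handles at (487,261), (492,297), (497,333). A white look-alike sits at (424,257), and the tray is at (152,283). In the side view the can is at (395,235).

```bash
python3 - <<'E'
import cv2,numpy as np
t=cv2.imread("pics/top0.png");s=cv2.imread("pics/side0.png")
r=lambda im,x,y,w,h:cv2.resize(im[y:y+h,x:x+w],(400,300),interpolation=cv2.INTER_CUBIC)
a=np.vstack([np.hstack([r(t,400,225,133,100),r(t,420,270,133,100)]),np.hstack([r(s,345,130,133,100),r(t,260,185,133,100)])])
cv2.imwrite("pics/c1.png",a)
E
cat > h.py <<'E'
import numpy as np
from scipy.spatial.transform import Rotation as R
from station import bot,eyes
def cam(n,st=None):
    m=eyes.camera_model(n); K=(m['fx'],m['fy'],m['cx'],m['cy'])
    if n=='wrist':
        st=st or bot.state(); T=np.eye(4);T[:3,:3]=R.from_quat(st['ee_rot']).as_matrix();T[:3,3]=st['tcp_pos'];T=T@m['hand_eye']
        return K,T[:3,:3],T[:3,3]
    return K,R.from_quat(m['attitude']).as_matrix(),np.array(m['xyz'])
def ray(c,u,v):
    K,A,p=c; return p,A@np.array([(u-K[2])/K[0],-(v-K[3])/K[1],-1.])
def atz(c,u,v,z):
    p,d=ray(c,u,v); return p+d*(z-p[2])/d[2]
def proj(c,P):
    K,A,p=c; q=(np.atleast_2d(P)-p)@A; return np.c_[K[2]+K[0]*q[:,0]/-q[:,2],K[3]-K[1]*q[:,1]/-q[:,2]]
E
python3 - <<'E'
from h import *
np.set_printoptions(precision=4,suppress=True)
c=cam('top')
for u,v,z in[(487,261,.215),(492,297,.215),(497,333,.215),(360,230,.08),(335,230,.142),(152,283,.0)]: print(u,v,atz(c,u,v,z))
E
```

```text
487 261 [ 0.5182 -0.2765  0.215 ]
492 297 [ 0.4616 -0.2833  0.215 ]
497 333 [ 0.406 -0.29   0.215]
360 230 [ 0.5832 -0.0885  0.08  ]
335 230 [ 0.5719 -0.0381  0.142 ]
152 283 [0.4761 0.3163 0.    ]
```

View pics/c1.png

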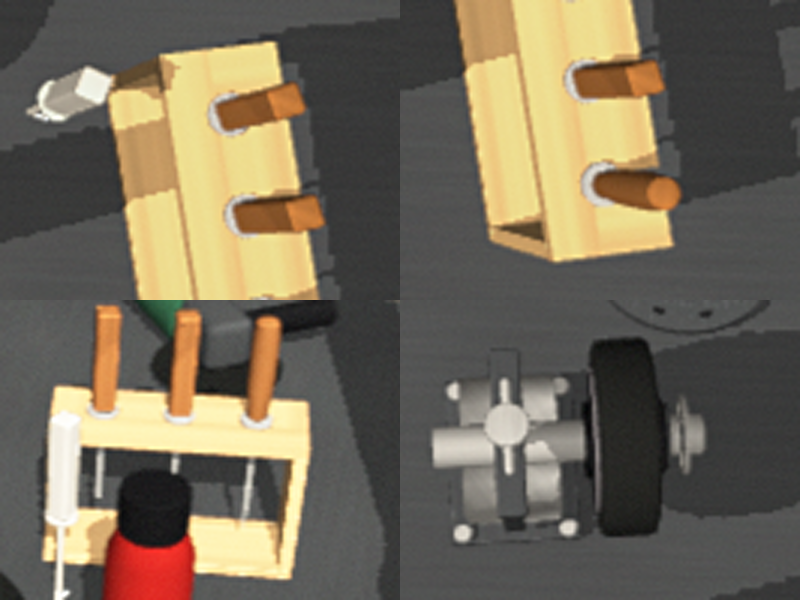

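The round-handled tool at (497,333) is the awl. The pick is one of the two square handles at (487,261) and (492,297), and the white one at (424,257) is the look-alike. I can't see the slots on the near (+y) side, so they must open towards -y. I'll look from there with the wrist camera to find the hook.

Request:
apply_moves(angular=[[0, 0, 5.8], [0, 0, 5.8], [0, 0, 5.8], [0, 0, 5.8], [0, 0, 5.8], [0, 0, 5.8], [0, 0, 5.8], [0, 0, 5.8]], xyz=[[35.8, -12.2, -1.2], [35.8, -12.2, -1.2], [35.8, -12.2, -1.2], [35.8, -12.2, -1.2], [35.8, -12.2, -1.2], [35.8, -12.2, -1.2], [35.8, -12.2, -1.2], [35.8, -12.2, -1.2]], gripper=[5, 5, 5, 5, 5, 5, 5, 5])

```text
time_s: 1.1
tcp_pos: [0.4708, -0.4603, 0.2501]
ee_rot: [0.998, 0.061, -0.001, -0.0]
contact_force: [0.0, -0.8, -0.5]
gripper_width: 0.05
gripper_force: 0.0
```

```bash
python3 - <<'E'
from h import *
import cv2
s=bot.state(); im=eyes.get_image('wrist'); cv2.imwrite('pics/w1.png',im[:,:,::-1])
print(s['time_s'],s['tcp_pos'],s['ee_rot'],s['joint_positions'],s['contact_force'])
np.save('w1.npy',np.r_[s['tcp_pos'],s['ee_rot']])
E
```

```text
1.1 [ 0.47077929 -0.46033252  0.2501033 ] [ 9.98142807e-01  6.09141281e-02 -6.02855007e-04 -2.07388842e-04] [-8.11665069e-01  2.27146502e-01  1.62816427e+00 -6.84260403e-04
  1.28737473e+00  6.37419217e-01] [ 0.0118015  -0.76593898 -0.45687579]
```

View pics/w1.png

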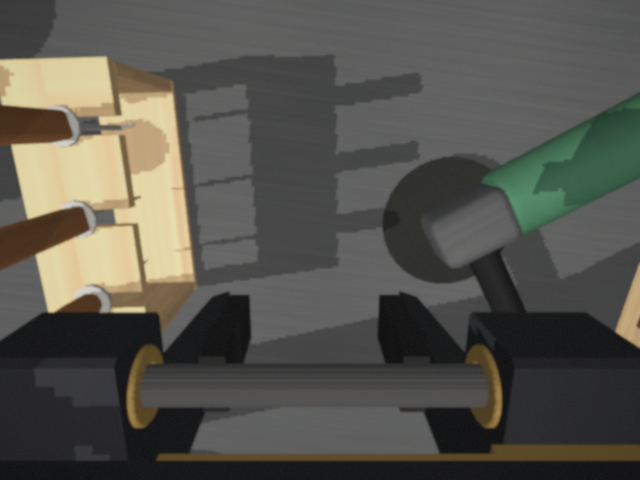

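```bash
python3 - <<'E'
import cv2
im=cv2.imread('pics/w1.png')[90:330,0:220]
cv2.imwrite('pics/w1c.png',cv2.resize(im[:150],(800,545),interpolation=cv2.INTER_CUBIC))
E
```

```text
(no output)
```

View pics/w1c.png

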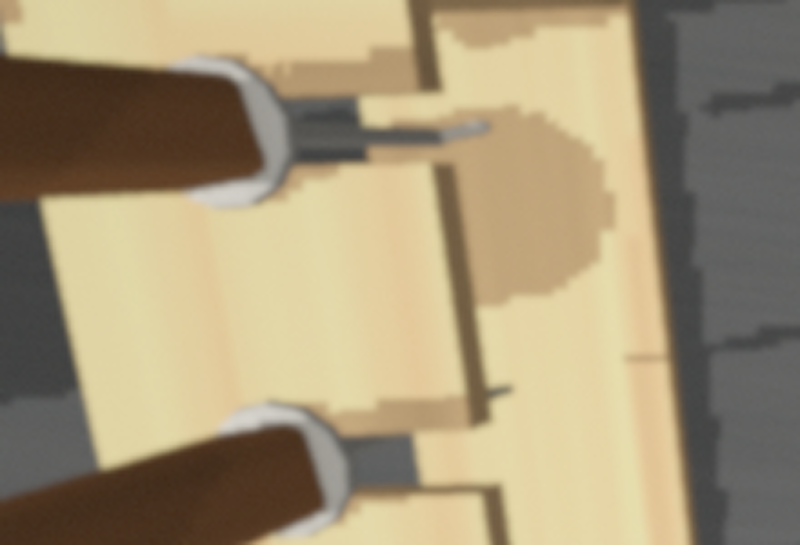

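The top-row tool in the wrist view, with its collar at (70,125), shows a lit hook at its foot, from (121,128) to (135,124). The middle tool has only a straight tip at (139,197), so it is the driver. The pick is therefore the tool at top-view (496,259).

```bash
python3 - <<'E'
from h import *
np.set_printoptions(precision=4,suppress=True)
c=cam('top')
for u,v,z in[(496,259,.215),(501.9,295.9,.215),(507.8,334.2,.215),(354.4,229.9,.08),(361,229.9,.08),(270.6,233.9,.08),(346,305,.215),(347,231,.0)]: print(u,v,z,atz(c,u,v,z))
w=np.load('w1.npy'); cw=cam('wrist',{'tcp_pos':w[:3],'ee_rot':w[3:]})
print('foot',atz(cw,121,128,.046),'tip',atz(cw,134.7,124.4,.046))
s=cam('side'); print('side handle top',atz(s,380.6,134,.215),'collar',atz(s,379.2,166,.127))
print('tray',[atz(c,u,v,.032)[:2] for u,v in((106,251),(170,236),(188,314),(121,330))])
# top crop slot/edges in wrist at z=.125
f=.275
print('shelf edge/slot',[atz(cw,x*f,90+y*f,.125) for x,y in((440,92),(435,165),(487,425),(483,487),(410,0))])
E
```

```text
496 259 0.215 [ 0.5218 -0.291   0.215 ]
501.9 295.9 0.215 [ 0.4637 -0.2991  0.215 ]
507.8 334.2 0.215 [ 0.4046 -0.307   0.215 ]
354.4 229.9 0.08 [ 0.5831 -0.078   0.08  ]
361 229.9 0.08 [ 0.5834 -0.0904  0.08  ]
270.6 233.9 0.08 [0.5706 0.0784 0.08  ]
346 305 0.215 [ 0.4428 -0.0537  0.215 ]
347 231 0.0 [ 0.5931 -0.0708  0.    ]
foot [ 0.5235 -0.2936  0.046 ] tip [ 0.5278 -0.3048  0.046 ]
side handle top [ 0.5215 -0.2864  0.215 ] collar [ 0.5217 -0.2934  0.127 ]
tray [array([0.5342, 0.3991]), array([0.5673, 0.2779]), array([0.4178, 0.2336]), array([0.3844, 0.3581])]
shelf edge/slot [array([ 0.5351, -0.3294,  0.125 ]), array([ 0.5226, -0.3284,  0.125 ]), array([ 0.4769, -0.3376,  0.125 ]), array([ 0.465 , -0.3369,  0.125 ]), array([ 0.5496, -0.3244,  0.125 ])]
```

Request:
apply_moves(angular=[[0, 0, -11.9], [0, 0, -11.9], [0, 0, -11.9], [0, 0, -11.9], [0, 0, -11.9], [0, 0, -11.9], [0, 0, -11.9], [0, 0, -11.9]], xyz=[[7.1, -16.1, 0], [7.1, -16.1, 0], [7.1, -16.1, 0], [7.1, -16.1, 0], [7.1, -16.1, 0], [7.1, -16.1, 0], [7.1, -16.1, 0], [7.1, -16.1, 0]], gripper=[5, 5, 5, 5, 5, 5, 5, 5])

```text
time_s: 2.15
tcp_pos: [0.5217, -0.2931, 0.2506]
ee_rot: [0.987, 0.163, -0.0, -0.0]
contact_force: [0.2, -0.4, 0.6]
gripper_width: 0.0498
gripper_force: 0.0
```

```bash
python3 - <<'E'
from h import *
import cv2
s=bot.state(); im=eyes.get_image('wrist'); cv2.imwrite('pics/w2.png',im[:,:,::-1])
print(s['time_s'],s['tcp_pos'],s['ee_rot'],s['joint_positions'])
np.save('w2.npy',np.r_[s['tcp_pos'],s['ee_rot']])
c=cam('wrist',s); print(proj(c,[[.522,-.2915,.215],[.522,-.2915,.125]]))
E
```

```text
2.15 [ 0.52169687 -0.29314771  0.25057468] [ 9.86664355e-01  1.62768052e-01 -9.60079361e-05 -5.13403581e-05] [-5.53536663e-01  1.13117734e-01  1.75956283e+00 -5.10941342e-05
  1.26912430e+00  6.90283902e-01]
[[310.55275306 282.5246145 ]
 [311.49434175 235.81682009]]
```

View pics/w2.png

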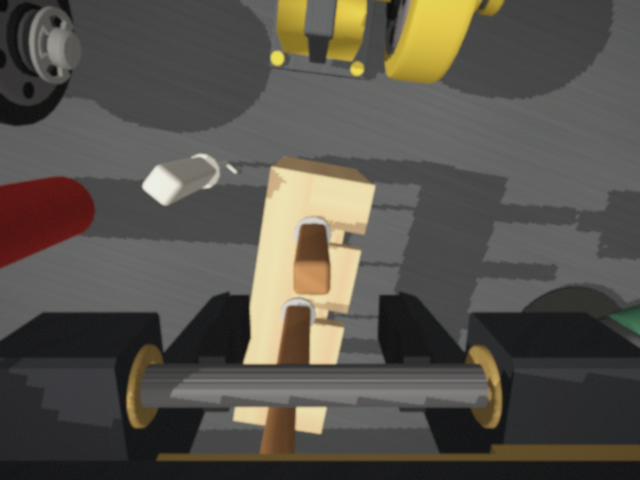

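The pick's handle top is at (312,279) with its flats square to the fingers, 1.5 mm from where I predicted it. Descending and gripping.

Request:
apply_moves(angular=[[0, 0, 0], [0, 0, 0], [0, 0, 0], [0, 0, 0], [0, 0, 0], [0, 0, 0], [0, 0, 0], [0, 0, 0]], xyz=[[0.15, 0, 4], [0.15, 0, 8.4], [0.15, 0, 8.4], [0.15, 0, 8.4], [0.15, 0, 8.4], [0.15, 0, 8.4], [0.15, 0, 8.4], [0.15, 0, 8.4]], gripper=[5, 5, 5, 0, 0, 0, 0, 0])

```text
time_s: 3.2
tcp_pos: [0.5242, -0.2924, 0.1683]
ee_rot: [0.987, 0.163, 0.001, 0.001]
contact_force: [-0.2, 0.6, 5.2]
gripper_width: 0.0174
gripper_force: 30.0
```

Request:
apply_moves(angular=[[0, 0, 0], [0, 0, 0], [0, 0, 0], [0, 0, 0], [0, 0, 0], [0, 0, 0], [0, 0, 0], [0, 0, 0]], xyz=[[0, 0, -1], [0, 0, -1], [-0.6, 3, -1], [-1.15, 5.9, -1], [-1.15, 5.9, -1], [-1.15, 5.9, -7], [-1.15, 5.9, -13.2], [-1.15, 5.9, -13.2]], gripper=[0, 0, 0, 0, 0, 0, 0, 0])

```text
time_s: 4.2
tcp_pos: [0.5342, -0.3524, 0.3061]
ee_rot: [0.987, 0.164, 0.004, 0.004]
contact_force: [0.6, -0.5, -0.9]
gripper_width: 0.0177
gripper_force: 30.0
```

Request:
apply_moves(angular=[[0, 0, -10], [0, 0, -20], [0, 0, -30.5], [0, 0, -41], [0, 0, -51.5], [0, 0, -62], [0, 0, -72.5], [0, 0, -82.7]], xyz=[[3, -2, -1], [6, -5, -1], [8, -9, -1], [10.7, -13, -1], [10.7, -15.6, -1], [10.7, -15.6, -1], [10.7, -15.6, -1], [10.7, -15.6, -1]], gripper=[0, 0, 0, 0, 0, 0, 0, 0])

```text
time_s: 5.2
tcp_pos: [0.5813, -0.1679, 0.3065]
ee_rot: [0.63, 0.777, -0.0, -0.002]
contact_force: [-0.7, 0.5, -1.8]
gripper_width: 0.018
gripper_force: 30.0
```

Request:
apply_moves(angular=[[0, 0, -10], [0, 0, -20], [0, 0, -30.5], [0, 0, -41], [0, 0, -51.5], [0, 0, -62], [0, 0, -72.5], [0, 0, -82.7]], xyz=[[0, 0, 0], [0, 0, 0], [0, 0, 0], [0, 0, 0], [0, 0, 0], [0, 0, 0], [0, 0, 0], [0, 0, 0]], gripper=[0, 0, 0, 0, 0, 0, 0, 0])

```text
time_s: 6.2
tcp_pos: [0.5813, -0.1681, 0.3064]
ee_rot: [-0.04, 0.999, 0.001, -0.002]
contact_force: [0.6, 0.4, -0.9]
gripper_width: 0.0178
gripper_force: 30.0
```

```bash
python3 - <<'E'
from h import *
import cv2
s=bot.state(); im=eyes.get_image('wrist'); cv2.imwrite('pics/w3.png',im[:,:,::-1])
for n in('side','top'): cv2.imwrite(f'pics/{n}3.png',eyes.get_image(n)[:,:,::-1])
print(s['time_s'],s['tcp_pos'],R.from_quat(s['ee_rot']).as_matrix(),s['joint_positions'],s['contact_force'])
np.save('w3.npy',np.r_[s['tcp_pos'],s['ee_rot']])
c=cam('wrist',s); print(proj(c,[[.5831,-.078,.08],[.5831,-.078,.105],[.584,-.0904,.08]]))
print(proj(cam('side'),[[.5831,-.078,.105],list(s['tcp_pos']-[0,0,.1223])]))
E
```

```text
6.2 [ 0.58130519 -0.1681164   0.30639247] [[-0.99681696 -0.07964773 -0.0034922 ]
 [-0.07965372  0.99682129  0.0016124 ]
 [ 0.00335268  0.00188543 -0.9999926 ]] [-3.22920835e-01  1.00591561e-01  1.67144752e+00  4.29184796e-04
  1.37337698e+00 -1.97353763e+00] [ 0.62692974  0.40263528 -0.88789141]
[[409.86744017 219.57538204]
 [416.39914754 225.42482017]
 [396.55239996 219.48925214]]
[[328.86477986 220.86631512]
 [341.2254961  168.06178699]]
```

View pics/w3.png

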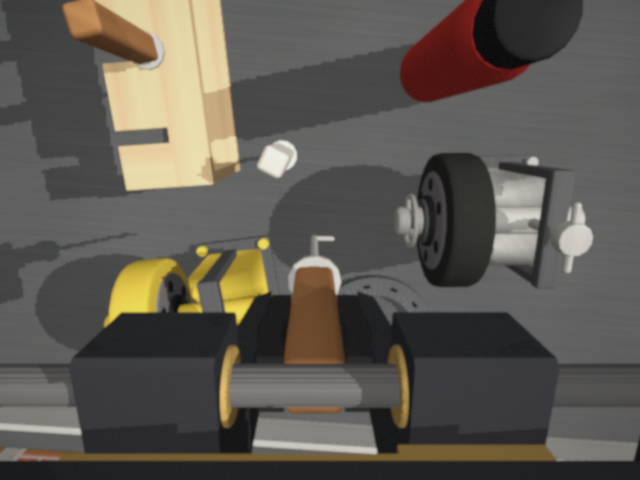

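The wrist view shows the pick held with its hook at (315-332,238), pointing right towards the wheel. The clip is near (412,219) and the free end at (400,220). Next is an enlarged crop.

```bash
python3 - <<'E'
import cv2,numpy as np
a=cv2.resize(cv2.imread('pics/w3.png')[180:270,300:450],None,fx=5.33,fy=5.33,interpolation=cv2.INTER_CUBIC)[:,:800]
print(a.shape);cv2.imwrite('pics/w3c.png',a)
E
```

```text
(480, 800, 3)
```

View pics/w3c.png

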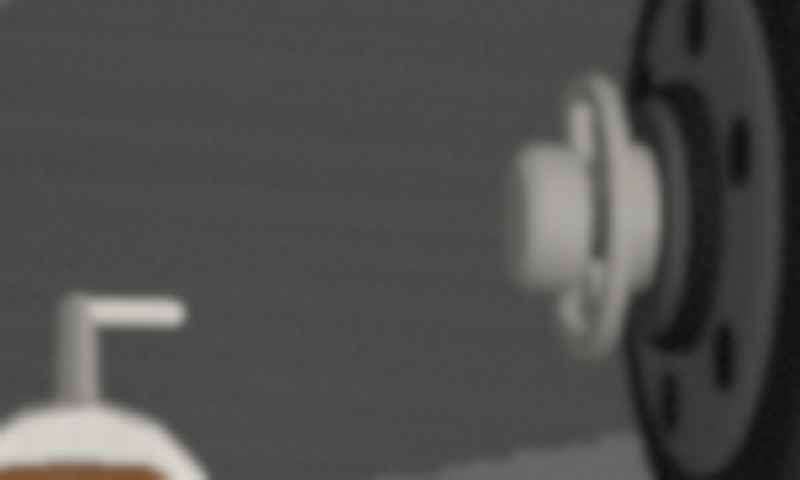

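```bash
python3 - <<'E'
from h import *
np.set_printoptions(precision=4,suppress=True)
w=np.load('w3.npy'); c=cam('wrist',{'tcp_pos':w[:3],'ee_rot':w[3:]}); A=R.from_quat(w[3:]).as_matrix()
tip=atz(c,333.2,238.7,w[2]-.1223); ft=atz(c,314.1,238.2,w[2]-.1223)
print('tip',tip,'tool',A.T@(tip-w[:3]),'foot tool',A.T@(ft-w[:3]), 'pred px',proj(c,w[:3]+A@[0,.012,.1223]))
g=atz(c,411.6,220.4,.08); e=atz(c,397.2,220.7,.08); print('groove',g,'end',e)
b=atz(c,578/5.333+300,214/5.333+180,.093); print(b)
# side view consistency
s=cam('side'); print('side px tip',proj(s,tip),'clip back',proj(s,g+[0,0,.025]))
print(bot.state()['tcp_pos'])
E
python3 - <<'E'
import cv2
a=cv2.imread('pics/side3.png')[140:260,270:430]
cv2.imwrite('pics/s3c.png',cv2.resize(a,(800,600),interpolation=cv2.INTER_CUBIC))
E
```

```text
tip [ 0.5807 -0.1549  0.1841] tool [-0.0009  0.0129  0.1223] foot tool [-0.0005 -0.0001  0.1223] pred px [[331.8352 237.4277]]
groove [ 0.5838 -0.0763  0.08  ] end [ 0.5851 -0.0896  0.08  ]
[ 0.5813 -0.0826  0.093 ]
side px tip [[339.8408 171.1546]] clip back [[328.3446 221.2768]]
[ 0.5816 -0.1683  0.3069]
```

View pics/s3c.png

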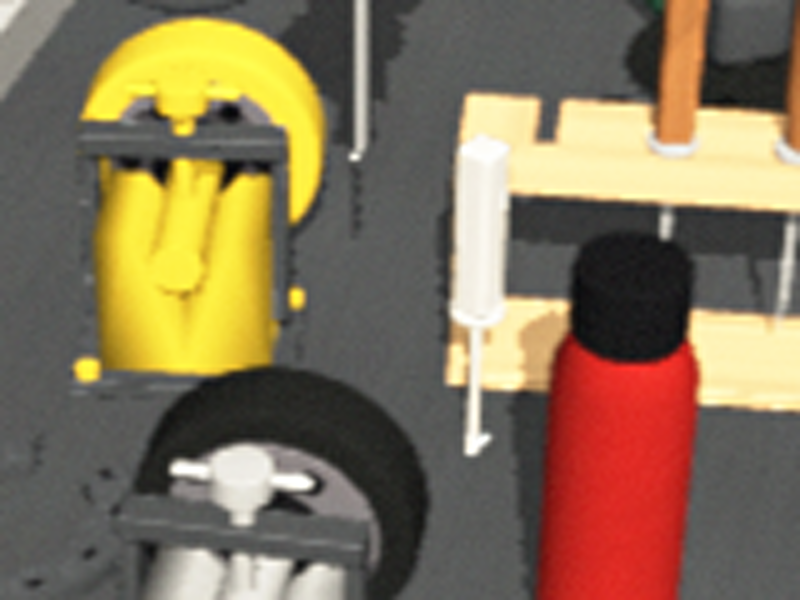

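The hook tip in the side view is at (341,171.4) against a predicted (339.8,171.2), so the in-hand height is confirmed. Moving to the pre-approach.

Request:
apply_moves(angular=[[0, 0, 0], [0, 0, 0], [0, 0, 0], [0, 0, 0], [0, 0, 0], [0, 0, 0]], xyz=[[-0.87, 5.8, 0], [-0.87, 5.8, 4], [-0.87, 5.8, 8.8], [-0.87, 5.8, 8.8], [-0.87, 5.8, 8.8], [-0.87, 5.8, 8.8]], gripper=[0, 0, 0, 0, 0, 0])

```text
time_s: 7.1
tcp_pos: [0.5886, -0.1112, 0.2235]
ee_rot: [-0.036, 0.999, -0.001, 0.002]
contact_force: [0.5, 0.5, -0.6]
gripper_width: 0.0179
gripper_force: 30.0
```

```bash
cat > t.py <<'E'
from h import *
import sys
np.set_printoptions(precision=4,suppress=True)
s=bot.state();A=R.from_quat(s['ee_rot']).as_matrix();tip=s['tcp_pos']+A@[-.0007,.0125,.1223]
g=np.array([.5835,-.077,.08]);o=np.array([.0757,-.9971,0])
print(s['time_s'],'tcp',s['tcp_pos'],'tip',tip,'out',(tip-g)@o,'lat',(tip-g)@[.9971,.0757,0],'z',tip[2])
print(A,s['contact_force'],s['gripper_force'],s['gripper_width'],s['joint_positions'])
E
python3 t.py; python3 - <<'E'
from h import *
import cv2
cv2.imwrite('pics/w4.png',eyes.get_image('wrist')[:,:,::-1])
E
```

```text
7.1 tcp [ 0.5886 -0.1112  0.2235] tip [ 0.5889 -0.0988  0.1012] out 0.022186926082080508 lat 0.0036999977278314644 z 0.10118634983650751
[[-0.9974 -0.0724  0.0043]
 [-0.0724  0.9974 -0.0009]
 [-0.0042 -0.0012 -1.    ]] [ 0.5436  0.5219 -0.6319] 29.998996085487306 0.01787351379359214 [-0.2284  0.1287  1.7928  0.0001  1.2158 -1.8717]
```

Request:
apply_moves(angular=[[0, 0, 0], [0, 0, 0], [0, 0, 0]], xyz=[[0.37, 0, 0.44], [0.37, 0, 0.44], [0.37, 0, 0.44]], gripper=[0, 0, 0])

```text
time_s: 7.52
tcp_pos: [0.5832, -0.1111, 0.2164]
ee_rot: [-0.037, 0.999, 0.0, 0.0]
contact_force: [0.9, -0.2, -1.1]
gripper_width: 0.0173
gripper_force: 30.0
```

```bash
python3 t.py; python3 t.py|head -1;  python3 - <<'E'
from h import *
import cv2
s=bot.state();cv2.imwrite('pics/w5.png',eyes.get_image('wrist')[:,:,::-1]);np.save('w5.npy',np.r_[s['tcp_pos'],s['ee_rot']])
E
python3 t.py|head -1
```

```text
7.525 tcp [ 0.5832 -0.1111  0.2164] tip [ 0.583  -0.0986  0.0941] out 0.02146671615549944 lat -0.0021343530911547563 z 0.09409787369890552
[[-0.9973 -0.0731  0.0001]
 [-0.0731  0.9973  0.    ]
 [-0.0001 -0.     -1.    ]] [ 0.8554 -0.2384 -1.1024] 29.999105371534824 0.01733588446531628 [-0.2302  0.1265  1.8086  0.      1.2064 -1.8742]
7.525 tcp [ 0.5832 -0.1111  0.2164] tip [ 0.583  -0.0986  0.0941] out 0.02146671615549944 lat -0.0021343530911547563 z 0.09409787369890552
7.575 tcp [ 0.5833 -0.1111  0.2164] tip [ 0.5831 -0.0985  0.0941] out 0.02144970927931774 lat -0.0020550131610112287 z 0.09411944229375592
```

Request:
apply_moves(angular=[[0, 0, 0], [0, 0, 0], [0, 0, 0], [0, 0, 0], [0, 0, 0]], xyz=[[-0.2, 0, -0.25], [-0.2, 0, -0.25], [-0.2, 0.4, -0.25], [-0.2, 0.8, -0.25], [-0.2, 0.8, -0.25]], gripper=[0, 0, 0, 0, 0])

```text
time_s: 8.2
tcp_pos: [0.5846, -0.1024, 0.2187]
ee_rot: [-0.037, 0.999, 0.0, -0.0]
contact_force: [0.2, 0.7, -1.2]
gripper_width: 0.0176
gripper_force: 30.0
```

```bash
python3 t.py;  python3 - <<'E'
from h import *
import cv2
s=bot.state();cv2.imwrite('pics/w6.png',eyes.get_image('wrist')[:,:,::-1]);np.save('w6.npy',np.r_[s['tcp_pos'],s['ee_rot']])
c=cam('wrist',s);print(proj(c,[[.5835,-.077,.08],[.5835,-.077,.105],s['tcp_pos']+R.from_quat(s['ee_rot']).as_matrix()@[-.0007,.0125,.1223]]))
E
```

```text
8.2 tcp [ 0.5846 -0.1024  0.2187] tip [ 0.5843 -0.0899  0.0964] out 0.012919753389947853 lat -0.0001358652851794125 z 0.09641835105554257
[[-0.9973 -0.0739 -0.0002]
 [-0.0739  0.9973  0.0001]
 [ 0.0002  0.0002 -1.    ]] [ 0.1808  0.6692 -1.1764] 29.999026944860816 0.01764193148940319 [-0.2155  0.1247  1.8063  0.0001  1.2109 -1.8603]
[[349.52133535 232.81805037]
 [352.68566226 241.8625214 ]
 [332.55912169 238.42570136]]
```

Request:
apply_moves(angular=[[0, 0, 0], [0, 0, 0], [0, 0, 0], [0, 0, 0], [0, 0, 0]], xyz=[[0, 0.45, -0.03], [0, 0.9, -0.03], [0, 1.35, -0.03], [0, 1.72, -0.03], [0, 1.72, -0.03]], gripper=[0, 0, 0, 0, 0])

```text
time_s: 8.88
tcp_pos: [0.5834, -0.0854, 0.2191]
ee_rot: [-0.037, 0.999, 0.0, -0.0]
contact_force: [-0.6, -0.2, -1.1]
gripper_width: 0.0178
gripper_force: 30.0
```

```bash
python3 t.py
```

```text
8.875 tcp [ 0.5834 -0.0854  0.2191] tip [ 0.5831 -0.0729  0.0968] out -0.0041545182494853086 lat -3.7741194702447006e-05 z 0.0967930633361647
[[-0.9973 -0.0739 -0.    ]
 [-0.0739  0.9973  0.    ]
 [ 0.      0.     -1.    ]] [-0.5542 -0.1748 -1.1005] 29.999084095470607 0.017767678581203084 [-0.1876  0.1169  1.8142  0.      1.2105 -1.8323]
```

Request:
apply_moves(angular=[[0, 0, 0], [0, 0, 0], [0, 0, 0]], xyz=[[0, 0, -0.2], [0, 0, -0.4], [0, 0, -0.5]], gripper=[0, 0, 0])

```text
time_s: 9.25
tcp_pos: [0.5832, -0.0857, 0.2235]
ee_rot: [-0.037, 0.999, 0.0, -0.0]
contact_force: [0.7, 0.7, -6.2]
gripper_width: 0.0176
gripper_force: 30.0
```

```bash
python3 t.py
```

```text
9.25 tcp [ 0.5832 -0.0857  0.2235] tip [ 0.5829 -0.0732  0.1012] out -0.0038432462574429513 lat -0.00035629754957818656 z 0.10121185017490711
[[-0.9973 -0.0732 -0.0008]
 [-0.0732  0.9973  0.0002]
 [ 0.0008  0.0003 -1.    ]] [ 0.7482  0.74   -6.1558] 29.998794067651033 0.017613969104919133 [-0.1883  0.114   1.8091  0.0001  1.2193 -1.8324]
```

Hooked: a 5 N downward load appears right at the clip's back. Pulling up.

Request:
apply_moves(angular=[[0, 0, 0], [0, 0, 0], [0, 0, 0], [0, 0, 0], [0, 0, 0]], xyz=[[0, 0, -0.3], [0, 0, -0.6], [0, 0, -0.9], [0, 0, -1.2], [0, 0, -1.2]], gripper=[0, 0, 0, 0, 0])

```text
time_s: 9.88
tcp_pos: [0.585, -0.0861, 0.239]
ee_rot: [-0.037, 0.999, -0.001, 0.002]
contact_force: [0.1, -0.5, -0.0]
gripper_width: 0.018
gripper_force: 30.0
```

```bash
python3 t.py
```

```text
9.875 tcp [ 0.585  -0.0861  0.239 ] tip [ 0.5853 -0.0737  0.1167] out -0.0031660280904527577 lat 0.0020940240910812093 z 0.11673634749176752
[[-0.9973 -0.0733  0.0047]
 [-0.0733  0.9973 -0.001 ]
 [-0.0046 -0.0013 -1.    ]] [ 0.0904 -0.5022 -0.0267] 29.999040523543954 0.01802555049483152 [-0.1882  0.1035  1.7916 -0.0001  1.2417 -1.8324]
```

Request:
apply_moves(angular=[[0, 0, 0], [0, 0, 0], [0, 0, 0], [0, 0, 0], [0, 0, 0], [0, 0, 0], [0, 0, 0], [0, 0, 0]], xyz=[[0, 0, -0.8], [0, 0, -2], [0, 0, -3.5], [0, 0, -5], [0, 0, -6.5], [0, 0, -8], [0, 0, -9], [0, 0, -9]], gripper=[0, 0, 0, 0, 0, 0, 0, 0])

```text
time_s: 10.88
tcp_pos: [0.5839, -0.0859, 0.3273]
ee_rot: [-0.037, 0.999, -0.0, 0.001]
contact_force: [0.4, -0.5, -1.4]
gripper_width: 0.0181
gripper_force: 30.0
```

```bash
python3 t.py;  python3 - <<'E'
from h import *
import cv2
s=bot.state();im=eyes.get_image('wrist');np.save('w7.npy',np.r_[s['tcp_pos'],s['ee_rot']])
sd=eyes.get_image('side');cv2.imwrite('pics/side7.png',sd[:,:,::-1]);cv2.imwrite('pics/w7.png',im[:,:,::-1])
A=R.from_quat(s['ee_rot']).as_matrix();tip=s['tcp_pos']+A@[-.0007,.0125,.1223]
p=proj(cam('side'),[tip])[0];w=proj(cam('wrist',s),[tip])[0];print(p,w)
cr=lambda I,q,h:cv2.resize(I[int(q[1])-h*3//4:int(q[1])+h*3//4,int(q[0])-h*2//3:int(q[0])+h*2//3],(400,450),interpolation=cv2.INTER_CUBIC)
cv2.imwrite('pics/v10.png',np.hstack([cr(sd,p,40),cr(im,w,75)])[:,:,::-1])
E
```

```text
10.875 tcp [ 0.5839 -0.0859  0.3273] tip [ 0.5839 -0.0734  0.205 ] out -0.003557105845767671 lat 0.0007142908481896677 z 0.20501396864610658
[[-0.9973 -0.0734  0.0019]
 [-0.0734  0.9973 -0.0004]
 [-0.0018 -0.0005 -1.    ]] [ 0.3814 -0.4576 -1.3813] 29.99905494041741 0.018068656038875364 [-0.1882  0.0604  1.677  -0.      1.4023 -1.8324]
[327.52375285 182.36616868] [332.55892841 238.4252726 ]
```

View pics/v10.png

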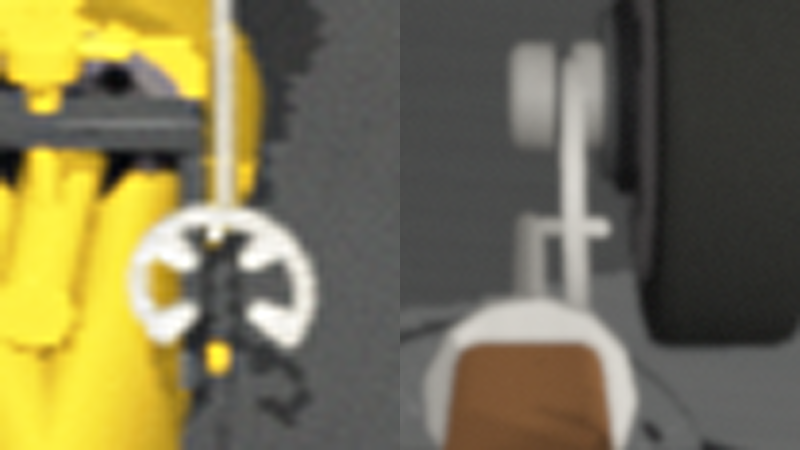

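The clip hangs on the hook, seen in the side crop at (222,285) and in the wrist crop mid-hook. The groove is empty. I'll tilt the hook tip up and carry the clip gently to the tray.

Request:
apply_moves(angular=[[-3, 0, 0], [-8, 0, 0], [-13, 0, 0], [-15, 0, 0], [-15, 0, 0], [-15, 0, 0], [-15, 0, 0], [-15, 0, 0]], xyz=[[0, 0, -1], [0, 0, -2.5], [0, 0, -4], [0.4, 1.5, -4], [1, 4, -4], [1.6, 7, -4], [2.3, 10.5, -4], [3, 14, -4]], gripper=[0, 0, 0, 0, 0, 0, 0, 0])

```text
time_s: 11.98
tcp_pos: [0.5413, 0.0548, 0.3652]
ee_rot: [-0.037, 0.991, 0.13, -0.006]
contact_force: [-0.0, 0.2, -1.9]
gripper_width: 0.0179
gripper_force: 30.0
```

Request:
apply_moves(angular=[[0, 0, 0], [0, 0, 0], [0, 0, 0], [0, 0, 0], [0, 0, 0], [0, 0, 0], [0, 0, 0], [0, 0, 0]], xyz=[[0.6, 3.4, 0.9], [1.3, 7, 1.9], [2, 10.6, 2.85], [2.8, 14.3, 3.85], [3.6, 18, 4.8], [4.2, 21.4, 5.75], [4.6, 23.8, 6.4], [4.9, 25.7, 6.9]], gripper=[0, 0, 0, 0, 0, 0, 0, 0])

```text
time_s: 12.98
tcp_pos: [0.4721, 0.3156, 0.3651]
ee_rot: [-0.038, 0.991, 0.13, -0.006]
contact_force: [-0.2, -0.2, -1.8]
gripper_width: 0.0181
gripper_force: 30.0
```

```bash
python3 t.py;  python3 - <<'E'
from h import *
import cv2
s=bot.state();im=eyes.get_image('wrist');cv2.imwrite('pics/w8.png',im[:,:,::-1])
o=cv2.imread('pics/w7.png')[:,:,::-1]
# clip visible around (300+..): compare patch near hook
for n,I in(('w7',o),('w8',im)): print(n,[I[225:262:6,x].mean(1).astype(int).tolist() for x in(318,326,330,334,338)])
E
```

```text
12.975 tcp [0.4721 0.3156 0.3651] tip [0.4694 0.3592 0.2502] out -0.4435772928120629 lat -0.08077901738105671 z 0.25021409748711215
[[-0.9971 -0.0734 -0.0209]
 [-0.0763  0.9633  0.2574]
 [ 0.0012  0.2583 -0.9661]] [-0.2133 -0.2261 -1.8342] 29.998480486683547 0.018137621284976868 [ 0.3972 -0.0622  1.7526  0.253   1.3745 -1.2899]
w7 [[74, 74, 151, 103, 107, 140, 206], [204, 202, 202, 193, 187, 171, 204], [73, 74, 187, 82, 85, 106, 171], [45, 72, 117, 74, 78, 102, 103], [18, 61, 65, 70, 87, 102, 101]]
w8 [[150, 160, 183, 200, 201, 182, 218], [121, 121, 203, 119, 118, 121, 219], [118, 120, 202, 119, 117, 121, 195], [117, 119, 151, 119, 117, 120, 121], [117, 119, 118, 119, 117, 120, 118]]
```

Request:
apply_moves(angular=[[0, 0, 0], [0, 0, 0], [0, 0, 0], [0, 0, 0], [0, 0, 0], [0, 0, 0], [0, 0, 0], [0, 0, 0]], xyz=[[0, -0.4, 1.5], [0, -1.03, 3.85], [0, -1.8, 6.7], [0, -2.58, 9.65], [0, -3.23, 12.1], [0, -3.6, 13.5], [0, -3.88, 14.5], [0, -3.88, 14.5]], gripper=[0, 0, 0, 0, 0, 0, 0, 0])

```text
time_s: 14.02
tcp_pos: [0.4747, 0.3131, 0.2153]
ee_rot: [-0.036, 0.991, 0.13, -0.005]
contact_force: [0.0, -0.3, -1.8]
gripper_width: 0.0176
gripper_force: 30.0
```

Request:
apply_moves(angular=[[1, 0, 0], [3, 0, 0], [5, 0, 0], [7.5, 0, 0], [10, 0, 0], [12, 0, 0], [14, 0, 0], [15, 0, 0]], xyz=[[0, 0, 0], [0, 0, 0], [0, 0, 0], [0, 0, 0], [0, 0, 0], [0, 0, 0], [0, 0, 0], [0, 0, 0]], gripper=[0, 0, 0, 0, 0, 0, 0, 0])

```text
time_s: 15.02
tcp_pos: [0.4749, 0.3139, 0.2161]
ee_rot: [-0.037, 0.999, -0.0, 0.0]
contact_force: [0.4, -0.2, -2.2]
gripper_width: 0.0175
gripper_force: 30.0
```

```bash
python3 t.py;  python3 - <<'E'
from h import *
import cv2
s=bot.state();im=eyes.get_image('wrist');cv2.imwrite('pics/w9.png',im[:,:,::-1])
for v in range(190,262,8): print(v,im[v,300:344:3].mean(1).astype(int))
E
```

```text
15.025 tcp [0.4749 0.3139 0.2161] tip [0.4747 0.3263 0.0938] out -0.4103665800746817 lat -0.07793275227849208 z 0.09379099926134628
[[-0.9973 -0.0738  0.0004]
 [-0.0738  0.9973 -0.001 ]
 [-0.0004 -0.001  -1.    ]] [ 0.3539 -0.1972 -2.236 ] 29.99882536008954 0.017519854760436247 [ 0.5409  0.0807  1.8595 -0.0011  1.2015 -1.1034]
190 [220 219 217 218 220 220 219 219 218 219 219 219 219 221 222]
198 [219 220 217 217 219 220 219 211 164 199 218 218 220 218 222]
206 [219 218 219 216 217 219 219 204 189 212 217 218 218 218 220]
214 [218 217 219 218 216 217 218 197 201 215 217 217 217 219 217]
222 [217 218 216 219 215 216 214 202 210 217 216 217 216 217 217]
230 [216 217 216 218 217 214 212 206 215 216 215 215 216 216 217]
238 [218 216 217 210 130 139 177 193 192 193 194 205 216 215 215]
246 [219 216 216 208 120 139 172 203 218 216 216 214 215 216 215]
254 [216 217 212 201 119 134 157 208 217 218 215 216 213 216 216]
```

Request:
apply_moves(angular=[[0, 0, 0], [0, 0, 0], [0, 0, 0], [0, 0, 0], [0, 0, 0], [0, 0, 0]], xyz=[[0, 0, 1], [0, 0, 2.5], [0, 0, 4], [0, 0, 5], [0, 0, 5.6], [0, 0, 5.6]], gripper=[0, 0, 0, 0, 0, 0])

```text
time_s: 15.82
tcp_pos: [0.4747, 0.3134, 0.1594]
ee_rot: [-0.037, 0.999, -0.0, -0.0]
contact_force: [-0.1, -0.1, -1.2]
gripper_width: 0.0176
gripper_force: 30.0
```

```bash
python3 t.py;  python3 - <<'E'
from h import *
im=eyes.get_image('wrist')
for v in range(190,262,8): print(v,im[v,300:344:3].mean(1).astype(int))
E
```

```text
15.825 tcp [0.4747 0.3134 0.1594] tip [0.4743 0.3258 0.037 ] out -0.4099232654063867 lat -0.07834026119948437 z 0.037046072950623316
[[-0.9973 -0.0733 -0.0007]
 [-0.0733  0.9973 -0.0004]
 [ 0.0007 -0.0003 -1.    ]] [-0.1404 -0.1331 -1.2329] 29.999086624011397 0.017644534481423165 [ 0.5397  0.1283  1.9171  0.      1.097  -1.1044]
190 [198 182 183 185 202 215 213 207 151 180 218 218 219 219 220]
198 [207 210 206 175 173 172 172 161 182 199 218 218 219 219 218]
206 [219 197 170 170 179 204 218 177 193 209 217 218 218 219 217]
214 [218 216 211 212 217 219 217 175 202 214 216 217 217 217 219]
222 [217 218 218 215 216 218 218 201 209 216 215 216 216 217 217]
230 [209 174 210 211 215 216 200 193 205 217 216 215 216 216 216]
238 [209 171 169 167 117 128 166 185 191 192 193 204 215 215 216]
246 [184 170 168 164 114 138 161 182 216 216 216 214 214 216 215]
254 [206 215 212 200 118 134 140 200 217 216 216 215 213 215 215]
```

Request:
apply_moves(angular=[[0, 0, 0], [0, 0, 0], [0, 0, 0], [0, 0, 0], [0, 0, 0], [0, 0, 0], [0, 0, 0], [0, 0, 0]], xyz=[[0, 0, 0.35], [0, 0, 0.35], [0, -1, 0.35], [0, -2.2, 0.35], [0, -3.6, 0.35], [0, -4, 0.35], [0, -4, 0.35], [0, -4, 0.35]], gripper=[0, 0, 0, 0, 0, 0, 0, 0])

```text
time_s: 16.88
tcp_pos: [0.4779, 0.2738, 0.1565]
ee_rot: [-0.037, 0.999, 0.0, 0.0]
contact_force: [0.5, 0.8, -1.3]
gripper_width: 0.0179
gripper_force: 30.0
```

```bash
python3 t.py;  python3 - <<'E'
from h import *
import cv2
im=eyes.get_image('wrist');cv2.imwrite('pics/w10.png',im[:,:,::-1])
g=im[170:290:5,290:430:5].mean(2).astype(int)
for i,r in enumerate(g): print(170+5*i,*r)
E
```

```text
16.875 tcp [0.4779 0.2738 0.1565] tip [0.4777 0.2863 0.0342] out -0.3702724066009001 lat -0.07802440930090092 z 0.03417562759672592
[[-0.9973 -0.0733  0.0002]
 [-0.0733  0.9973  0.0003]
 [-0.0002  0.0003 -1.    ]] [ 0.5489  0.7509 -1.3382] 29.999107257463038 0.017880855106787323 [ 0.4749  0.0968  1.9578  0.0002  1.0866 -1.1693]
170 221 217 218 218 218 221 218 215 220 217 219 219 218 217 219 219 218 217 218 218 218 222 214 173 174 173 169 173
175 221 217 219 217 218 220 220 215 220 217 218 219 218 216 219 219 218 217 218 219 219 221 213 188 174 174 170 174
180 220 217 219 216 219 219 221 216 219 217 217 219 218 217 218 219 217 217 217 219 219 220 221 182 174 174 170 173
185 218 218 219 216 218 219 222 217 217 218 217 219 219 216 217 219 218 217 217 218 219 218 221 174 173 174 171 171
190 216 220 217 216 219 218 221 217 215 220 216 219 219 216 217 219 218 217 216 217 197 182 191 192 189 161 170 169
195 215 221 216 218 217 218 220 218 215 220 216 219 219 217 216 219 219 218 199 178 194 198 198 192 188 148 148 163
200 214 220 216 219 216 217 219 219 215 220 216 217 218 217 216 218 219 21
[... 1284 characters left out ...]
4 212 211 208 209 215 178 168 173
260 213 170 171 195 199 197 197 190 198 219 216 215 216 215 213 216 212 216 215 215 213 214 214 213 216 210 169 172
265 203 182 196 188 190 163 185 189 198 200 216 213 217 214 215 216 212 215 216 214 212 215 214 214 216 208 168 171
270 134 142 79 82 81 82 80 78 107 202 215 214 217 214 215 215 212 215 216 214 212 215 214 214 217 197 168 169
275 147 107 80 83 82 79 81 78 89 198 210 215 217 214 214 214 213 213 217 214 212 214 213 214 216 216 168 167
280 149 89 80 83 83 81 81 79 84 194 204 216 216 214 214 212 215 212 217 214 213 214 214 214 215 214 167 166
285 146 75 76 79 81 82 75 69 80 180 214 216 214 215 214 212 216 212 217 214 214 213 213 214 213 214 195 165
```

Request:
apply_moves(angular=[[0, 0, 0], [0, 0, 0], [0, 0, 0], [0, 0, 0], [0, 0, 10], [0, 0, 20], [0, 0, 30], [0, 0, 40]], xyz=[[0, 0, -4], [0, 0, -10], [0, 0, -16], [0, 0, -21.4], [0, 0, -21.4], [0, 0, -21.4], [0, 0, -21.4], [0, 0, -21.4]], gripper=[0, 0, 0, 0, 0, 0, 0, 0])

```text
time_s: 17.92
tcp_pos: [0.4776, 0.274, 0.3703]
ee_rot: [0.31, 0.951, 0.0, -0.0]
contact_force: [0.2, 0.0, -1.0]
gripper_width: 0.0175
gripper_force: 30.0
```

Request:
apply_moves(angular=[[0, 0, 10], [0, 0, 20], [0, 0, 30], [0, 0, 40], [0, 0, 50], [0, 0, 60], [0, 0, 70], [0, 0, 80]], xyz=[[0, 0, 0], [0, 0, 0], [0, 0, 0], [0, 0, 0], [0, 0, 0], [0, 0, 0], [0, 0, 0], [0, 0, 0]], gripper=[0, 0, 0, 0, 0, 0, 0, 0])

```text
time_s: 18.92
tcp_pos: [0.4776, 0.274, 0.3703]
ee_rot: [0.848, 0.529, -0.0, -0.0]
contact_force: [-0.1, -0.4, -1.2]
gripper_width: 0.0175
gripper_force: 30.0
```

```bash
python3 t.py; python3 - <<'E'
from h import *
A=R.from_quat(bot.state()['ee_rot']).as_matrix();p=bot.state()['tcp_pos'];print('yaw',np.arctan2(A[1,0],A[0,0]),A.T@(np.array([.5328,-.3569,.37])-p)*100)
E
```

```text
18.925 tcp [0.4776 0.274  0.3703] tip [0.4885 0.2679 0.248 ] out -0.35109981200958446 lat -0.06859784328615677 z 0.24796623296235615
[[ 0.4397  0.8981 -0.0002]
 [ 0.8981 -0.4397  0.    ]
 [-0.0001 -0.0002 -1.    ]] [-0.1034 -0.4236 -1.2316] 29.994358182884753 0.01748463027222901 [ 0.4756 -0.0265  1.6887  0.0001  1.4796  0.9308]
yaw 1.1155270436633282 [-5.42406754e+01  3.26978471e+01  2.44104608e-02]
```

Request:
apply_moves(angular=[[0, 0, 7], [0, 0, 14], [0, 0, 21], [0, 0, 28], [0, 0, 35], [0, 0, 42], [0, 0, 49], [0, 0, 55.9]], xyz=[[-3, 1.8, 0], [-8, 4.8, 0], [-13, 7.8, 0], [-18, 10.8, 0], [-23, 13.8, 0], [-28, 16.9, 0], [-33, 19.9, 0], [-37, 22.3, 0]], gripper=[0, 0, 0, 0, 0, 0, 0, 0])

```text
time_s: 19.92
tcp_pos: [0.5176, -0.1585, 0.3704]
ee_rot: [0.998, 0.07, 0.0, 0.0]
contact_force: [0.4, 0.2, -0.9]
gripper_width: 0.0178
gripper_force: 30.0
```

```bash
cat > d.py <<'E'
from h import *
import sys
np.set_printoptions(precision=4,suppress=True)
s=bot.state();A=R.from_quat(s['ee_rot']).as_matrix();p=s['tcp_pos']
print(s['time_s'],p,'yaw',np.arctan2(A[1,0],A[0,0]),'tilt',A[:,2],'d(cm)',A.T@(np.array(list(map(float,sys.argv[1:4])))-p)*100,s['contact_force'],s['gripper_width'])
E
python3 d.py .5328 -.3569 .37
```

```text
19.925 [ 0.5176 -0.1585  0.3704] yaw 0.14049671698416658 tilt [ 0.0003 -0.0001 -1.    ] d(cm) [-1.2747 19.8578  0.0392] [ 0.402   0.1963 -0.89  ] 0.017829581860968946
```

Request:
apply_moves(angular=[[0, 0, 0], [0, 0, 0], [0, 0, 0], [0, 0, 0], [0, 0, 0], [0, 0, 0], [0, 0, 0], [0, 0, 0]], xyz=[[-0.3, 5, 0], [-0.6, 10.5, 0], [-1, 16, 0], [-1.3, 19.9, 0], [-1.3, 19.9, 4], [-1.3, 19.9, 9], [-1.3, 19.9, 13], [-1.3, 19.9, 13]], gripper=[0, 0, 0, 0, 0, 0, 0, 0])

```text
time_s: 20.92
tcp_pos: [0.5313, -0.3534, 0.2355]
ee_rot: [0.997, 0.073, -0.004, -0.003]
contact_force: [-0.6, -0.3, -0.7]
gripper_width: 0.0177
gripper_force: 30.0
```

```bash
python3 d.py .5328 -.3569 .1783; python3 - <<'E'
from h import *
import cv2
s=bot.state();im=eyes.get_image('wrist');cv2.imwrite('pics/w11.png',im[:,:,::-1]);np.save('w11.npy',np.r_[s['tcp_pos'],s['ee_rot']])
t=eyes.get_image('top');cv2.imwrite('pics/top11.png',t[:,:,::-1])
# clip in tray: diff vs start
o=cv2.imread('pics/top0.png')[:,:,::-1]
d=np.abs(t.astype(int)-o).sum(2)[230:335,100:200]>60
n,l,st,ce=cv2.connectedComponentsWithStats(d.astype(np.uint8))
print([(x[:5].tolist(),c) for x,c in zip(st,ce) if 8<x[4]<4000])
c=cam('wrist',s);print('foot/tip px',proj(c,s['tcp_pos']+np.array([[0,-.0,-.1223]])),'seat slot px',proj(c,[[.5237,-.2925,.125],[.5289,-.3289,.125]]))
E
```

```text
20.925 [ 0.5313 -0.3534  0.2355] yaw 0.1454824266600469 tilt [-0.0075  0.0055 -1.    ] d(cm) [0.1345 0.4072 5.7185] [-0.6046 -0.2557 -0.6889] 0.017746437758462633
[([43, 43, 9, 11, 36], array([46.55555556, 47.38888889])), ([26, 44, 18, 25, 150], array([33.19333333, 56.51333333])), ([42, 59, 7, 9, 29], array([45.03448276, 63.03448276]))]
foot/tip px [[314.8383106  237.10655362]] seat slot px [[220.72923404 239.70709935]
 [277.08164379 239.95762287]]
```

```bash
python3 - <<'E'
from h import *
import cv2
im=cv2.imread('pics/w11.png').astype(int);w=np.load('w11.npy');c=cam('wrist',{'tcp_pos':w[:3],'ee_rot':w[3:]})
d=im[:,:,2]-im[:,:,0]
for u in range(215,290,6): print(u,*d[215:265:2,u])
E
```

```text
215 69 70 71 73 74 73 71 70 70 70 71 70 69 68 66 56 56 63 63 63 63 63 63 64 63
221 69 70 71 72 73 74 72 69 69 71 70 70 70 69 69 58 56 62 61 61 61 62 62 62 62
227 68 69 70 72 74 73 71 70 69 70 72 71 70 70 69 59 57 62 62 62 61 62 62 62 62
233 69 69 71 72 74 73 72 70 71 71 72 71 71 72 71 59 58 61 62 61 61 62 62 62 62
239 68 69 71 73 73 73 72 69 71 71 71 71 71 71 70 60 57 60 59 59 59 59 59 59 60
245 68 69 70 71 74 73 71 71 70 71 71 71 71 72 70 59 58 62 62 62 62 61 62 62 62
251 67 68 70 72 73 73 71 70 71 71 72 72 72 72 70 58 59 66 67 66 66 67 67 67 68
257 67 68 69 72 73 72 71 70 70 70 71 71 71 71 70 59 59 69 70 69 69 69 70 69 70
263 67 67 69 71 73 73 71 69 70 70 71 72 72 71 68 59 61 72 72 71 72 72 72 73 73
269 67 68 69 71 72 73 70 70 70 71 71 71 68 64 63 58 58 65 65 66 66 66 66 66 67
275 66 67 66 67 70 69 69 69 66 62 62 62 62 62 62 62 62 64 63 62 63 61 62 62 63
281 70 70 70 70 70 69 70 69 71 74 75 74 75 75 75 75 75 75 76 74 75 75 75 75 73
287 40 41 43 45 46 49 49 50 52 53 53 53 54 55 57 57 60 60 61 62 64 64 64 64 63
```

```bash
python3 - <<'E'
import cv2
g=cv2.cvtColor(cv2.imread('pics/w11.png'),6).astype(int)
for u in range(200,290,8): print(u,*g[196:284:2,u])
E
```

```text
200 217 218 218 218 218 218 218 219 218 218 218 219 218 219 219 219 219 219 219 219 219 219 219 219 219 219 219 219 218 218 218 218 219 218 218 218 218 218 218 218 218 218 218 217
208 220 220 221 222 221 220 218 217 216 215 215 216 215 215 214 214 215 212 209 212 214 214 213 214 213 214 215 215 215 215 214 214 214 214 214 215 215 215 215 215 214 214 215 215
216 221 222 223 223 223 222 220 219 217 216 215 215 214 213 212 213 214 206 181 175 175 175 173 173 151 116 172 216 220 220 220 220 220 220 219 220 220 220 220 220 220 220 220 220
224 221 221 223 224 223 222 220 219 218 216 216 216 214 213 212 213 214 206 177 170 170 170 170 169 151 119 174 218 222 222 222 222 222 222 222 222 222 222 222 222 222 222 222 222
232 221 222 223 224 223 222 220 219 218 217 216 216 215 212 212 214 214 204 180 178 178 178 177 177 157 121 185 221 222 222 222 222 222 221 222 221 222 222 222 222 222 221 221 221
240 222 222 223 223 222 222 220 219 218 217 216 216 214 213 213 214 214 205 183 179 180 180 179 179 159 122 187 222 223 223 223 223 224 223 223 223 223 223 223 223 223 223 223 223
248 222 222 222 223 
[... 336 characters left out ...]
216
264 222 223 223 223 223 222 221 220 218 218 217 216 215 214 213 214 214 204 180 176 175 176 178 189 182 117 177 213 214 214 214 214 214 214 214 214 213 213 213 213 213 213 213 214
272 176 180 182 181 182 190 189 186 185 186 185 185 187 188 187 188 191 195 193 194 206 211 221 223 195 123 177 211 214 214 214 214 216 217 216 217 219 219 219 219 219 219 219 219
280 218 217 218 217 217 217 216 216 216 216 216 216 216 216 217 217 216 216 213 210 208 209 210 209 210 210 210 210 210 210 210 211 210 200 192 206 206 206 206 206 206 206 206 207
288 77 80 80 80 80 80 80 81 81 83 84 84 85 83 87 88 89 92 93 95 94 96 99 102 105 104 107 109 108 111 114 118 118 113 116 126 130 135 151 179 197 199 198 197
```

The slot in the wrist view spans rows 231-248 and ends at column 212. I predicted a centre of 239.8 and an end of 211.4, so the seat position holds. The clip shows in the tray, ring at top view (139,286).

Request:
apply_moves(angular=[[0, 0, 0], [0, 0, 0], [0, 0, 0], [0, 0, 0]], xyz=[[0.1, 0.4, 3], [0.1, 0.4, 5.5], [0.1, 0.4, 5.7], [0.1, 0.4, 5.7]], gripper=[0, 0, 0, 0])

```text
time_s: 21.52
tcp_pos: [0.5363, -0.36, 0.186]
ee_rot: [0.997, 0.073, 0.001, 0.001]
contact_force: [-0.2, 0.1, -0.6]
gripper_width: 0.0177
gripper_force: 30.0
```

```bash
python3 d.py .5328 -.3569 .1783
```

```text
21.525 [ 0.5363 -0.36    0.186 ] yaw 0.14516379543503793 tilt [ 0.0031 -0.0022 -1.    ] d(cm) [-0.3089 -0.356   0.7716] [-0.1512  0.0756 -0.6066] 0.017729163327524028
```

Request:
apply_moves(angular=[[0, 0, 0], [0, 0, 0], [0, 0, 0], [0, 0, 0]], xyz=[[0, 0, 0], [0, 0, 0], [0, 0, 0], [0, 0, 0]], gripper=[0, 0, 0, 0])

```text
time_s: 22.02
tcp_pos: [0.535, -0.3591, 0.1835]
ee_rot: [0.997, 0.072, 0.0, 0.0]
contact_force: [0.3, 0.5, -0.6]
gripper_width: 0.0179
gripper_force: 30.0
```

```bash
python3 d.py .5328 -.3569 .1783
```

```text
22.025 [ 0.535  -0.3591  0.1835] yaw 0.14501174544423653 tilt [ 0.0001 -0.0001 -1.    ] d(cm) [-0.1897 -0.255   0.5189] [ 0.2506  0.5454 -0.5735] 0.017861464920207685
```

Request:
apply_moves(angular=[[0, 0, 0], [0, 0, 0], [0, 0, 0]], xyz=[[-0.19, 0, 0.45], [-0.19, 0, 0.45], [-0.19, 0, 0.45]], gripper=[0, 0, 0])

```text
time_s: 22.4
tcp_pos: [0.533, -0.3594, 0.1786]
ee_rot: [0.997, 0.072, -0.0, -0.0]
contact_force: [0.2, 0.1, -0.4]
gripper_width: 0.0177
gripper_force: 30.0
```

```bash
python3 d.py .5237 -.2925 .1783
```

```text
22.4 [ 0.533  -0.3594  0.1786] yaw 0.14489113067514484 tilt [-0.0003  0.0003 -1.    ] d(cm) [ 0.0445 -6.7519  0.0352] [ 0.1719  0.0978 -0.3757] 0.017746624672105398
```

Request:
apply_moves(angular=[[0, 0, 0], [0, 0, 0], [0, 0, 0], [0, 0, 0], [0, 0, 0], [0, 0, 0]], xyz=[[0, -1.5, 0], [0, -3, 0], [0.04, -4.5, 0], [0.04, -6, 0], [0.04, -6.7, 0], [0.04, -6.7, 0]], gripper=[0, 0, 0, 0, 0, 0])

```text
time_s: 23.15
tcp_pos: [0.5239, -0.2925, 0.1791]
ee_rot: [0.997, 0.073, 0.0, 0.0]
contact_force: [-0.5, 0.1, -0.5]
gripper_width: 0.0179
gripper_force: 30.0
```

```bash
python3 d.py .5237 -.2925 .1683
```

```text
23.15 [ 0.5239 -0.2925  0.1791] yaw 0.1459831690296482 tilt [ 0.0002 -0.0003 -1.    ] d(cm) [-0.0217 -0.0001  1.0773] [-0.5114  0.0998 -0.5423] 0.01794133502744225
```

Request:
apply_moves(angular=[[0, 0, 0], [0, 0, 0], [0, 0, 0], [0, 0, 0]], xyz=[[0, 0, 0.4], [0, 0, 0.8], [0, 0, 1.0], [0, 0, 1.05]], gripper=[0, 0, 0, 0])

```text
time_s: 23.65
tcp_pos: [0.5237, -0.2933, 0.1683]
ee_rot: [0.997, 0.072, -0.0, -0.0]
contact_force: [-1.1, 0.5, 1.0]
gripper_width: 0.0181
gripper_force: 30.0
```

```bash
python3 d.py .5237 -.2925 .1683
```

```text
23.65 [ 0.5237 -0.2933  0.1683] yaw 0.1446818706303938 tilt [-0.0006  0.0002 -1.    ] d(cm) [ 0.0154 -0.0767  0.0021] [-1.0592  0.5129  0.9804] 0.018065180933775
```

Seated, with light contact. Releasing, then rising.

Request:
apply_moves(angular=[[0, 0, 0], [0, 0, 0], [0, 0, 0], [0, 0, 0], [0, 0, 0], [0, 0, 0], [0, 0, 0], [0, 0, 0]], xyz=[[0, 0, 0.05], [0, 0, 0.05], [0, 0, 0.05], [0, 0, 0.05], [0, 0, 0], [0, 0, -3], [0, 0, -7], [0, 0, -11]], gripper=[0, 2.5, 5, 5, 5, 5, 5, 5])

```text
time_s: 24.65
tcp_pos: [0.5237, -0.2929, 0.2793]
ee_rot: [0.997, 0.072, -0.0, -0.0]
contact_force: [0.4, 1.5, 0.8]
gripper_width: 0.0502
gripper_force: 0.0
```

Request:
apply_moves(angular=[[0, 0, 0], [0, 0, 0], [0, 0, 0], [0, 0, 0], [0, 0, 0]], xyz=[[0, 5, -3], [0, 11, -5], [0, 17, -5], [0, 17, -5], [0, 17, -5]], gripper=[5, 5, 5, 5, 5])

```text
time_s: 25.28
tcp_pos: [0.5482, -0.4609, 0.3274]
ee_rot: [0.997, 0.072, -0.0, -0.001]
contact_force: [-0.6, -0.7, 0.8]
gripper_width: 0.0502
gripper_force: 0.0
```

```bash
python3 d.py .5237 -.2925 .1683; python3 - <<'E'
from h import *
import cv2
for n in('top','side'):
    t=eyes.get_image(n);cv2.imwrite(f'pics/{n}12.png',t[:,:,::-1]);o=cv2.imread(f'pics/{n}0.png')[:,:,::-1]
    d=(np.abs(t.astype(int)-o).sum(2)>70).astype(np.uint8)
    k,l,st,ce=cv2.connectedComponentsWithStats(d);print(n,[(x[:5].tolist()) for x in st[1:] if x[4]>12])
c=cam('side');s=cv2.imread('pics/side12.png');print(proj(c,[[.5237,-.2925,.125],[.5237,-.2925,.215],[.5237,-.2925,.05]]))
for P in([.5237,-.2925,.215],):
  for n in('side0','side12'):
    I=cv2.imread(f'pics/{n}.png').astype(int); print(n); [print(v,*(I[v,368:394:2,2]-I[v,368:394:2,0])) for v in range(130,172,5)]
E
```

```text
25.275 [ 0.5482 -0.4609  0.3274] yaw 0.14443711765261347 tilt [-0.001   0.0017 -1.    ] d(cm) [  0.0161 -16.9926  15.9423] [-0.5638 -0.663   0.756 ] 0.05023227670669697
top [[615, 202, 25, 62, 1087], [352, 218, 5, 25, 68], [469, 257, 7, 12, 33], [480, 264, 16, 6, 23], [140, 273, 12, 10, 38], [127, 274, 17, 25, 129], [142, 289, 7, 8, 27], [489, 328, 151, 59, 1546], [467, 372, 173, 84, 1480], [400, 386, 79, 21, 574], [337, 411, 63, 69, 2363], [256, 469, 72, 11, 563]]
side [[373, 0, 35, 63, 1400], [488, 0, 152, 314, 16834], [452, 65, 46, 62, 1923], [351, 68, 4, 20, 64], [355, 83, 95, 40, 1019], [598, 88, 4, 9, 13], [419, 124, 30, 9, 151], [457, 128, 48, 79, 768], [438, 142, 35, 66, 562], [377, 180, 3, 11, 18], [471, 214, 15, 39, 268], [311, 430, 13, 9, 46], [326, 431, 13, 8, 59]]
[[378.26252983 166.79025735]
 [380.23806499 132.66644849]
 [376.74111038 193.07003594]]
side0
130 -2 1 0 0 -3 -1 -1 -1 1 -1 0 -9 -10
135 -1 0 -2 1 19 155 149 151 147 5 0 -2 1
140 -2 1 -1 -3 21 145 143 142 107 -1 2 1 1
145 0 1 0 1 35 140 142 149 101 -3 2 0 -1
150 -2 0 0 0 67 151 148 150 89 -3 0 -1 1
155 0 -1 1 -2 105 150 147 150 47 -2 3 1 2
160 68 70 77 106 117 149 148 146 97 93 93 77 79
165 67 72 80 38 104 151 150 139 51 66 66 66 70
170 3 3 73 75 73 73 71 76 78 75 79 79 83
side12
130 -3 1 1 0 -1 5 4 5 2 -2 -3 -4 -8
135 -2 -1 -1 -1 10 149 150 149 150 2 -1 2 1
140 -1 -1 -2 0 21 143 143 145 103 -2 0 0 1
145 -1 -1 -2 -1 43 144 144 152 105 -4 2 -2 0
150 -1 0 1 -3 78 152 145 151 76 -5 -3 2 -3
155 0 -1 -1 -3 92 150 148 151 36 -1 1 1 1
160 68 70 77 103 121 149 148 146 98 94 91 79 81
165 69 72 80 42 118 149 151 132 31 68 64 67 68
170 3 3 72 73 74 73 75 75 76 75 77 78 81
```

```bash
python3 - <<'E'
from station import ticket
print(ticket.hand_in())
E
```

```text
the job is handed in; nothing more can be done
None
```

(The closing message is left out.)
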